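# Put the dough kneader into third gear

## Robot

A 7-joint arm with a two-finger parallel gripper is mounted at the origin on the work surface. World frame = base frame: x ahead of the robot, y to its left, z up, the work surface at z = 0. Lengths are in mm, angles in rad, forces in N, time in s.
With the tool pointing down it reaches from about 425 to 875 mm from the base axis. Payload 8.4 kg.
Tool frame: the origin (TCP) lies midway between the tips of the shut fingers; the grasp point (between the pads) lies 19 mm behind it (manip.tcp_to_grasp is the distance from the TCP to the grasp point, in mm); z points along the fingers, y is the line along which they close (so a half turn about z gives the same grasp; the last joint's range is limited). The gripper opens to 87 mm and grips with 3 to 60 N. Pads are 19 mm wide; open, the fingers measure 117 mm over their backs; the gripper's body (75 mm by 190 mm) begins 51 mm behind the grasp point.
Start: joints at [-1.427, 0.333, 0.04, 1.465, -0.013, 1.343, -0.059], TCP at [156.277, 630.905, 222.546] pointing down, gripper open.
Joint ranges: [-2.58, 2.58], [-0.38, 2.09], [-1.3, 1.39], [0.25, 2.4], [-1.5, 4.64], [0.08, 2.09], [-2.65, 2.65]. Speed limits (rad/s): [2.22, 2.22, 2.79, 2.79, 3.14, 3.14, 3.14].

## Interface

Orientations are given as a unit quaternion [x, y, z, w].
In Python, from plant import manip gives the robot as it stands. Calls block until the motion is done:
- manip.move_to(position, orientation): joint-space move of the TCP to a pose.
- manip.move_l(position, frame=None, velocity=150, threshold=None): straight line of the TCP; frame=None keeps the orientation; velocity is the mean speed in mm/s. With threshold (N) it stops when the force on the tool has changed by that much, and returns True; else False.
- manip.movej(angles): joint-space move.
- manip.move_gripper(opening, force=None): finger opening in mm; force is the grip in N (None keeps the last); returns when the fingers have stopped.
- manip.wait(seconds).
- manip.solve_ik(position, orientation): joint angles nearest the present ones, or None.
- manip.get_obs(): the state.
- manip.snapshot(name): name is "scene" or "top" or "wrist"; returns the picture (420x560x3 uint8, red, green, blue); there is no depth.
- manip.camera_info(name): a dict with "fov_y" (degrees; the focal length in pixels is half the picture's height over the tangent of half this angle, whatever the lens; pixels are square), "cx", "cy" (the principal point, pixels), "rvec" (rotation vector, rad) and "tvec" (3), from world to camera coordinates, as OpenCV has them; the wrist camera has in their place "tool_from_camera" (4x4, takes a point from camera to tool coordinates, whose origin is the TCP and whose axes are the flange's). Camera axes: x right, y down, z forward; pixel columns grow to the right and rows downward; lengths in mm; the calibration is good to about 2 mm. A picture is of the moment at which its call begins: read the wrist's pose just before it. camera_info takes no time and is no camera call.
A pose or a line that the arm cannot do raises manip.Unreachable and nothing moves.
- manip.sign_off(): hands the job in; it is judged then, once.
The state is a dict: "t": time; "joint_pos": joint angles; "qvel": joint speeds; "tau": joint torques, N m; "tool_pos": TCP position; "tcp_rot": TCP orientation; "contact_force": force on the tool from outside, world axes, zero at the start; "torque": the same for the moment, N m; "finger_gap": finger opening in mm; "grip_force": force on a finger pad.
Only numpy, scipy, OpenCV 4.12 (cv2) and the standard library are available. Lean on these libraries where they do the work, as an engineer would, in place of code of your own. Each camera call takes 0.05 s, during which the arm holds its last target. There are 200 camera calls.

## Task

With the fingertips, push the kneader's gear lever out of the slot it may be in, right across the H-shaped gate in neutral, and then forward fully home into the third slot (on the robot's right, away from the robot), without letting it go into the fourth slot behind. Only push the lever, never take it between the fingers; leave the lever in third, draw back, and leave everything else standing where it is.

Things in the scene. Friction and masses are not known exactly. Their poses are not given: they have to be found in the camera images.
- kneader: White countertop dough kneader, fixed, turned up to 0.3 rad. Origin on the table under the gate's centre; x forward (away from the robot), y to the robot's left. Flat deck 85 mm high, x -130 to 130, y -390 to 200 mm. Gate plate 106 (x) by 110 mm (y) raised to 100 mm. Lever pivot 46 mm above the table on the gate's centre line.
- bowl (a point): Centre of the lid of the kneader's steel bowl, 109 mm radius, lid 197 mm above the table, 275 mm to the right of the gate. A white column 130 mm from it (105 mm forward, 70 mm right) rises to 285 mm above the table and carries an arm over the bowl.
- gate (a point): Centre of the H-gate, on top of its 4 mm steel plate; axes as the kneader's. Two slots along x at y +-18 mm, 17 mm wide, to x +-30 mm, joined by a neutral lane 17 mm wide along y. Left column: first slot forward, second rearward. Right column: third forward (+x), fourth rearward. One to four black dots beyond each slot's end count the slots.
- knob (a point): Centre of the black ball knob, 44 mm diameter, on a 10 mm steel stem, 135 mm from the lever's pivot. With a = lever_across, f = lever_forward it stands in the kneader's frame at x = 135 sin f, y = -135 cos f sin a, z = 46 + 135 cos f cos a mm; in third home about x 53, y -42, z 164 mm.
- stem (a point): Point on the lever's 10 mm stem, 85 mm from its pivot, 50 mm below the knob's centre along the stem.
- lever_across (a joint): Sideways angle of the lever, rad: 0 upright, positive to the robot's right (-y of the kneader), stops at +-0.355. Left column about -0.33 (it starts there), right column (third, fourth) +0.29 to +0.355. About 2 to 3 N at the knob move it; it stays where left (friction, no spring).
- lever_forward (a joint): Forward angle of the lever, rad: 0 neutral, positive forward (+x of the kneader), stops at +-0.40 = fully home in a slot. The lever can cross only within about 0.06 of neutral; the gate's inner corners are rounded. Starts anywhere from second home to first home. About 2 to 3 N at the knob move it; it stays where left.
- shaker: Bystander: steel salt shaker, 40 mm diameter, 70 mm tall, standing on the kneader's deck to the left of the gate. Origin at the centre of its foot.
- pot: Bystander: small amber glass pot with white lid, 42 mm diameter, 38 mm tall, on the kneader's deck near its near edge, between gate and bowl. Origin at the centre of its foot.
- tumbler: Bystander: glass tumbler, 72 mm diameter, 110 mm tall, on the table at the left. Origin at the centre of its foot.
- jar: Bystander: green glass jar with steel lid, 80 mm diameter, 120 mm tall, on the table at the left. Origin at the centre of its foot.
- sauce: Bystander: amber sauce bottle, 60 mm diameter, 170 mm tall, on the table at the left. Origin at the centre of its foot.
- spoon: Bystander: steel spoon, 190 mm long, lying crosswise on the table beyond the kneader. Origin at its middle, on the table.

How it is judged:
By the outcome, as a careful person would: the job done as asked, in the order asked, and still so for the second after the job is handed in, with the robot touching nothing.
It also fails if it takes over 48 s, if anything falls off the work surface, if the arm or the gripper's body presses on something with over 40 N, if the wrist force passes 120 N, or if a joint passes its speed limit or range.

## Working session

There is one attempt and no reset: what is moved stays moved. The work goes in short steps, each a Python script; the robot and the scene stay as the last script left them, time stands still between calls to the robot, and variables do not carry over. Pictures are saved under pics/ and viewed, at most 10 in all, crops included, and the job is handed in when it is done.

```bash
mkdir -p pics; python3 - <<'E'
from plant import manip
import cv2, json
for n in ("scene","top"):
    cv2.imwrite(f"pics/{n}0.png",manip.snapshot(n)[:,:,::-1]); print(n,manip.camera_info(n))
print(manip.camera_info("wrist"))
o=manip.get_obs();print(o["t"],o["tool_pos"],o["tcp_rot"],o["finger_gap"])
E
```

```text
scene {'fov_y': 55.488046826935445, 'cx': 269.11995226678323, 'cy': 210.35393859142582, 'rvec': array([ 2.05190777,  0.95173979, -0.5054372 ]), 'tvec': array([-457.4463528 , -104.15401612, 1399.88827399])}
top {'fov_y': 44.90766026855971, 'cx': 272.735059118533, 'cy': 216.6790916658505, 'rvec': array([ 2.07260237, -2.15272056,  0.2341701 ]), 'tvec': array([ 116.61443044,  627.76882994, 1392.89202433])}
{'fov_y': 66.93884252488195, 'cx': 288.30762862790374, 'cy': 206.9165409302326, 'tool_from_camera': array([[ 3.63194876e-04, -9.59945691e-01, -2.80185898e-01,
         7.54869251e+01],
       [ 9.99999829e-01,  4.77293102e-04, -3.38991516e-04,
         3.87433318e-01],
       [ 4.59144242e-04, -2.80185727e-01,  9.59945700e-01,
        -1.61741120e+02],
       [ 0.00000000e+00,  0.00000000e+00,  0.00000000e+00,
         1.00000000e+00]])}
0.1 [156.22320737 630.53329608 221.75345198] [ 1.21102912e-01  9.92639698e-01 -7.16711745e-04 -1.33263787e-05] 86.76426927302784
```

View pics/scene0.png

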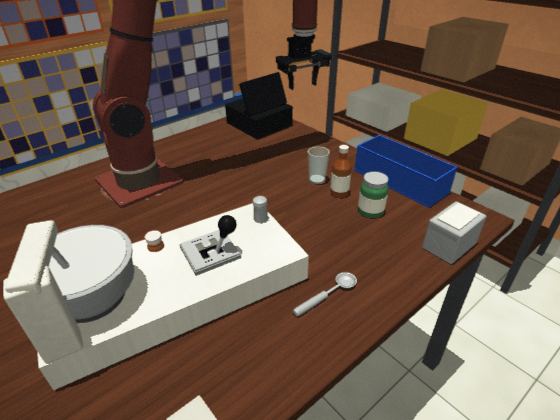

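View pics/top0.png

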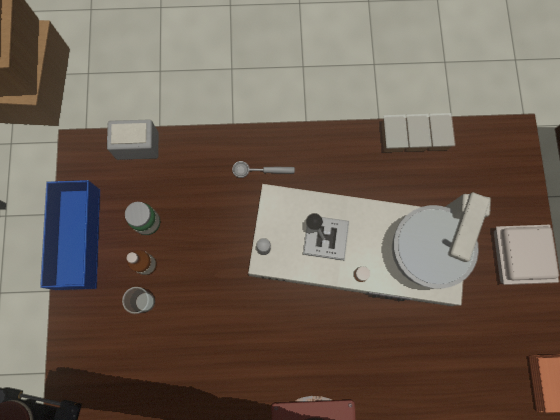

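The scene view shows the knob at about (227,225) and the gate near (210,248). In the top view the knob is at (314,221), the gate at about (326,238), the shaker at (263,246) and the pot at (362,274). The lever looks to be in first. Next I'll zoom in and measure.

```bash
cat > h.py <<'E'
import numpy as np, cv2
from plant import manip
def cam(n):
    c=manip.camera_info(n); f=210/np.tan(np.radians(c["fov_y"])/2)
    K=np.array([[f,0,c["cx"]],[0,f,c["cy"]],[0,0,1]]); R=cv2.Rodrigues(c["rvec"])[0]; t=np.array(c["tvec"])
    return K,R,t
def ray(n,px):
    K,R,t=cam(n); d=R.T@np.linalg.inv(K)@np.array([px[0],px[1],1.]); return -R.T@t,d/np.linalg.norm(d)
def on_z(n,px,z):
    o,d=ray(n,px); return o+d*(z-o[2])/d[2]
def tri(p1,p2):
    o1,d1=ray("scene",p1);o2,d2=ray("top",p2)
    s=np.linalg.lstsq(np.c_[d1,-d2],o2-o1,rcond=None)[0]
    a,b=o1+s[0]*d1,o2+s[1]*d2; return (a+b)/2,np.linalg.norm(a-b)
def proj(n,P):
    K,R,t=cam(n); q=K@(R@np.array(P,float)+t); return q[:2]/q[2]
E
python3 - <<'E'
import cv2,numpy as np
from h import *
s=cv2.imread("pics/scene0.png");t=cv2.imread("pics/top0.png")
a=cv2.resize(s[195:285,165:275],None,fx=5,fy=5,interpolation=cv2.INTER_CUBIC)
b=cv2.resize(t[195:285,245:355][:, :],None,fx=5,fy=5,interpolation=cv2.INTER_CUBIC)
cv2.imwrite("pics/crop.png",cv2.resize(np.vstack([a,b]),(367,600))); cv2.imwrite("pics/cropt.png",cv2.resize(t[180:310,240:375],None,fx=4.4,fy=4.4,interpolation=cv2.INTER_CUBIC))
cv2.imwrite("pics/crops.png",cv2.resize(s[190:290,130:270],None,fx=5.5,fy=5.5,interpolation=cv2.INTER_CUBIC))
# knob
for n,im,roi in (("scene",s,(200,270,195,250)),("top",t,(200,240,295,335))):
    y0,y1,x0,x1=roi; g=im[y0:y1,x0:x1].max(2); m=(g<60).astype(np.uint8)
    k,l,st,c=cv2.connectedComponentsWithStats(m)
    for i in range(1,k):
        if st[i,4]>15: print(n,st[i]+[x0,y0,0,0,0],c[i]+[x0,y0])
# deck outline in top
m=cv2.inRange(t[170:310,240:480],(110,120,120),(255,255,255))
cs=max(cv2.findContours(m,0,2)[0],key=cv2.contourArea)
print(cv2.approxPolyDP(cs,4,True).reshape(-1,2)+[240,170])
E
```

```text
scene [218 216  18  22 283] [226.18021201 225.36749117]
scene [199 245  17  13  84] [206.27380952 251.28571429]
top [307 214  17  18 182] [314.33516484 221.67582418]
top [332 229   3  11  17] [333.58823529 234.23529412]
[[262 184]
 [249 273]
 [460 304]
 [462 280]
 [477 254]
 [478 194]
 [471 194]
 [451 252]
 [466 259]
 [463 262]
 [450 257]
 [449 247]
 [441 242]
 [452 240]
 [458 222]
 [449 208]]
```

View pics/cropt.png

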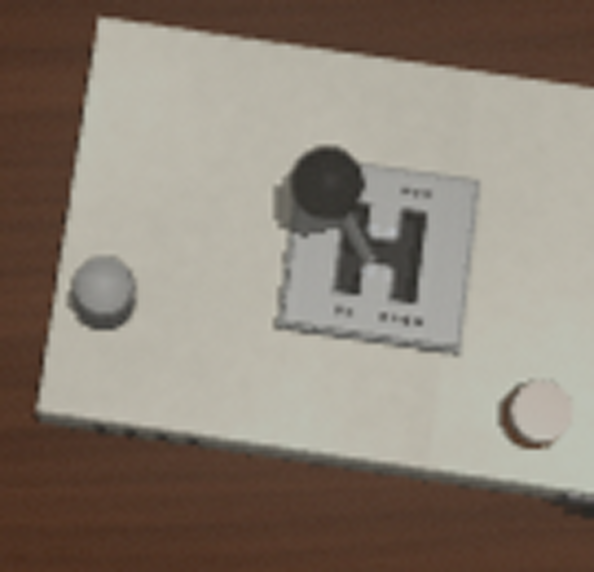

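View pics/crops.png

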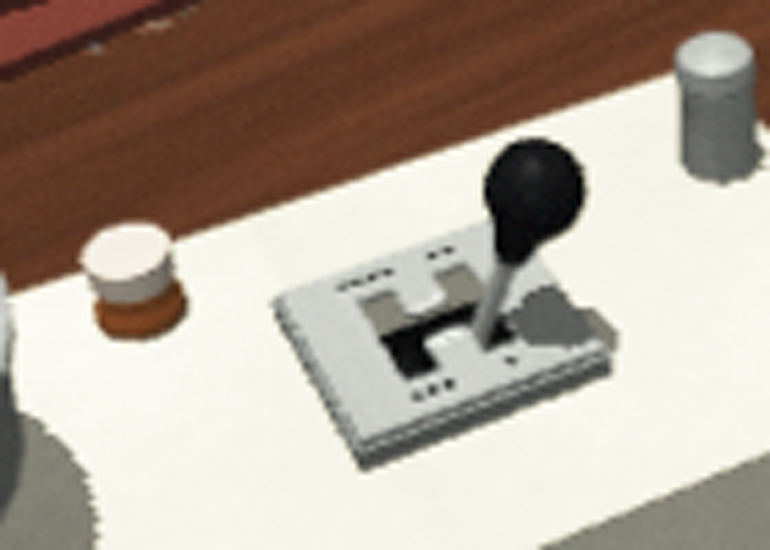

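The top crop shows plate corners at (480,181), (460,354) and (276,326), with the lane centre at about (380,254) and the knob at (327,182). The scene crop shows the knob at (535,188) and the stem entering the forward-left slot, with one dot, so it's first.

```bash
python3 - <<'E'
from h import *
T=lambda x,y:(240+(x+.5)/4.4-.5,180+(y+.5)/4.4-.5); S=lambda x,y:(130+(x+.5)/5.5-.5,190+(y+.5)/5.5-.5)
fr,nr,nl=[on_z("top",T(*p),100) for p in((480,181),(460,354),(276,326))]
print("plate sides",np.linalg.norm(fr-nr),np.linalg.norm(nr-nl)); g=(fr+nl)/2; 
yaw=[np.arctan2(*(fr-nr)[[1,0]]), np.arctan2(*(np.array([[0,1],[-1,0]])@(nl-nr)[:2])[[1,0]])]
print("gate",g,on_z("top",T(380,254),100),yaw)
print("gate scene",on_z("scene",S(278,300),100),on_z("scene",S(362,440),100),on_z("scene",S(607,350),100))
print(fr,nr,nl)
c=[on_z("top",p,85) for p in((262,184),(249,273),(460,304))]
print("deck",c,np.linalg.norm(c[0]-c[1]),np.arctan2(*(c[0]-c[1])[[1,0]]), np.arctan2((c[1]-c[2])[1],(c[1]-c[2])[0])-np.pi/2)
k,e=tri(S(535,188),T(327,182)); print("knob",k,e)
print("shaker top",tri(S(715,55),T(104,285)), "pot",on_z("top",T(537,412),123))
for y in yaw:
    R=np.array([[np.cos(y),-np.sin(y)],[np.sin(y),np.cos(y)]]); q=R.T@(k[:2]-g[:2]); print(y,"knob rel",q, "f",np.arcsin(q[0]/135))
E
```

```text
plate sides 111.84693960375603 116.41569840306838
gate [560.93409486 -51.86038025 100.        ] [560.25218044 -52.62493076 100.        ] [np.float64(-0.18219628414654887), np.float64(-0.19011219876597227)]
gate scene [ 502.97748716 -101.09320482  100.        ] [ 602.64170126 -118.10753335  100.        ] [625.25778902  -9.70118269 100.        ]
[ 604.93244279 -119.15227107  100.        ] [494.93678026 -98.88673077 100.        ] [516.93574692  15.43151056 100.        ]
deck [array([725.00675925, 120.11915386,  85.        ]), array([470.84328854, 164.75645309,  85.        ]), array([ 364.14335237, -410.12435058,   85.        ])] 258.0534020820554 -0.17385141830009657 -0.18351531082156325
knob [592.56375073 -15.69628427 172.88792099] 2.1304365259582805
shaker top (array([538.92501595, 121.44693253, 148.14848305]), np.float64(1.4236579214168052)) pot [ 454.69690489 -140.18154039  123.        ]
-0.18219628414654887 knob rel [24.55355523 41.29648768] f 0.18289615949938798
-0.19011219876597227 knob rel [24.22588989 41.48955565] f 0.1804284006211916
```

Estimates: gate at about (562,-53.5), yaw -0.18, lever at about f = 0.18 in first. The knob's measured z of 173 agrees with the 172 predicted. I'll shut the fingers and push from in front of the knob, with the tool's y axis along the kneader's x.

```bash
cat >> h.py <<'E'
from scipy.spatial.transform import Rotation
YAW=-0.18; G=np.array([562,-53.5]); c,s=np.cos(YAW),np.sin(YAW)
R2=np.array([[c,-s],[s,c]])
def L(x,y,z): return [*(G+R2@[x,y]),z]
def loc(p): return np.r_[R2.T@(np.array(p[:2])-G),p[2]].round(1)
Q=Rotation.from_matrix(np.c_[[-s,c,0],[c,s,0],[0,0,-1]]).as_quat()
def st(m=""):
    o=manip.get_obs(); print(m,"t",round(o["t"],2),"loc",loc(o["tool_pos"]),"F",np.round(o["contact_force"],1))
E
python3 - <<'E'
from h import *
print([manip.solve_ik(L(*p),Q) is not None for p in((88,43,280),(88,43,152),(30,95,152),(10,0,152),(-50,-45,152),(30,-45,152),(-80,-45,280))])
p=manip.get_obs()["tool_pos"]
manip.move_gripper(0,10)
manip.move_l([p[0],p[1],300],velocity=250)
manip.move_to(L(88,43,280),Q); st("above")
print(manip.move_l(L(88,43,152),velocity=120,threshold=6)); st("down")
cv2.imwrite("pics/w1.png",np.hstack([manip.snapshot("wrist")[:,:,::-1]]))
print(manip.move_l(L(45,43,152),velocity=30,threshold=1.5)); st("contact?")
cv2.imwrite("pics/s1.png",cv2.resize(manip.snapshot("scene")[150:290,130:310][:,:,::-1],None,fx=4,fy=4))
E
```

```text
[True, True, True, True, True, True, True]
above t 4.99 loc [ 87.9  44.2 279.8] F [ 0.4  0.1 -0.6]
False
down t 6.21 loc [ 88.5  42.9 152.9] F [ 0.2 -0.3 -0.4]
True
contact? t 7.33 loc [ 53.2  43.2 152.2] F [ 1.7 -0.1  0.8]
```

View pics/s1.png

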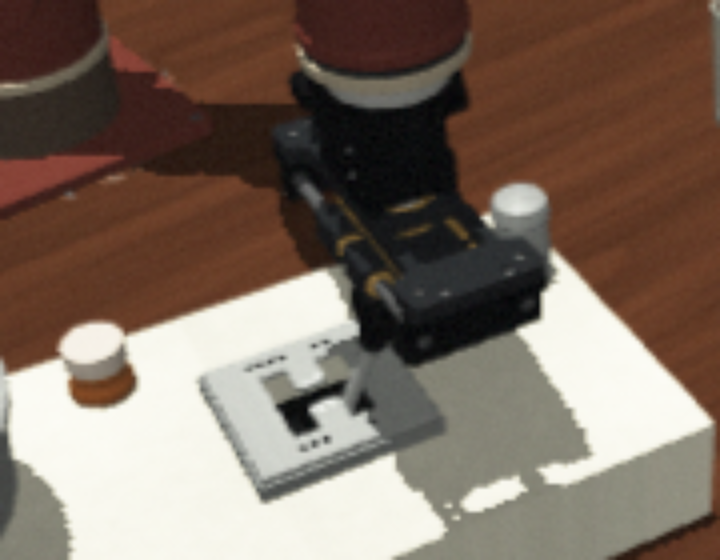

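Contact came at x = 53, so the offset from knob to TCP is about 29–37 mm. TCP x = 33 is neutral for either value. I'll push there, retreat to the left and look.

```bash
python3 - <<'E'
from h import *
print(manip.move_l(L(33,43,152),velocity=30,threshold=15)); st("pushed")
manip.move_l(L(60,50,152),velocity=120); manip.move_l(L(60,100,170),velocity=120); st("clear")
for n in("scene","top"):
    im=manip.snapshot(n)[:,:,::-1]; cv2.imwrite(f"pics/{n}2.png",im)
a=cv2.imread("pics/scene2.png")[195:285,165:265];b=cv2.imread("pics/top2.png")[190:280,280:380]
cv2.imwrite("pics/c2.png",cv2.resize(np.hstack([a,b]),None,fx=4,fy=4,interpolation=cv2.INTER_CUBIC))
E
```

```text
False
pushed t 8.19 loc [ 32.6  42.9 151.8] F [1.5 0.1 2.2]
clear t 9.17 loc [ 59.7  99.6 169.9] F [-0.3 -0.4 -0.2]
```

View pics/c2.png

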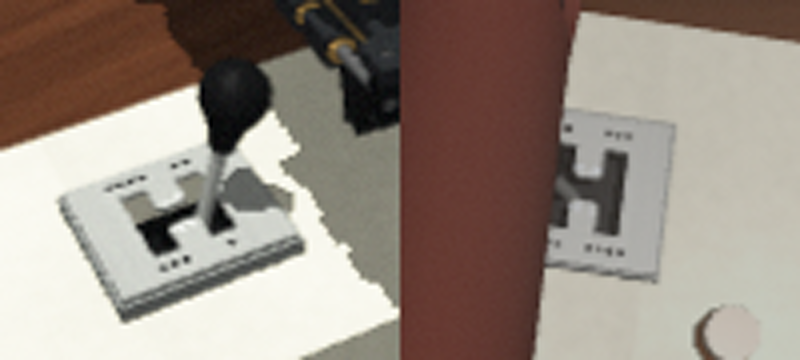

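The scene crop shows the knob at (236,92), which is full-picture pixel (223.6,217.6), with the stem near the lane end. The arm hides the knob in the top view. I'll cast the scene ray onto the knob's height.

```bash
python3 - <<'E'
from h import *
def kn(px,z): return loc(on_z("scene",px,z))
im=cv2.imread("pics/scene2.png"); m=(im[200:230,205:235].max(2)<50).astype(np.uint8)
k,l,stt,c=cv2.connectedComponentsWithStats(m); print([(stt[i]+[205,200,0,0,0],c[i]+[205,200]) for i in range(1,k) if stt[i,4]>30])
print("before",kn((227.3,224.2),172),"after",kn((223.6,217.8),173.7))
E
```

```text
[(array([207, 200,  28,  30, 529]), array([222.15689981, 211.91115312]))]
before [ 23.9  42.3 172. ] after [ -0.4  44.  173.7]
```

The knob is at x≈0, which is neutral, and its y of 44 matches the expected 43. Now I'll push it across.

```bash
python3 - <<'E'
from h import *
manip.move_l(L(0,98,152),velocity=120); st()
print(manip.move_l(L(0,60,152),velocity=30,threshold=1.5)); st("contact")
print(manip.move_l(L(0,-13,152),velocity=45,threshold=12)); st("across")
manip.move_l(L(0,20,152),velocity=100)
manip.move_l(L(-75,30,165),velocity=130); st("clear")
for n in("scene","top"):
    im=manip.snapshot(n)[:,:,::-1]; cv2.imwrite(f"pics/{n}3.png",im)
a=cv2.imread("pics/scene3.png")[195:285,165:265];b=cv2.imread("pics/top3.png")[190:280,280:380]
cv2.imwrite("pics/c3.png",cv2.resize(np.hstack([a,b]),None,fx=4,fy=4,interpolation=cv2.INTER_CUBIC))
E
```

```text
t 9.94 loc [  0.6  98.1 152.4] F [0.2 0.8 0.2]
True
contact t 10.76 loc [ -0.   73.8 152. ] F [1.4 1.7 1. ]
False
across t 12.85 loc [ -0.  -12.8 152. ] F [-0.   1.9 -0.1]
clear t 14.07 loc [-74.6  30.  165.2] F [ 0.4 -0.3 -0. ]
```

View pics/c3.png

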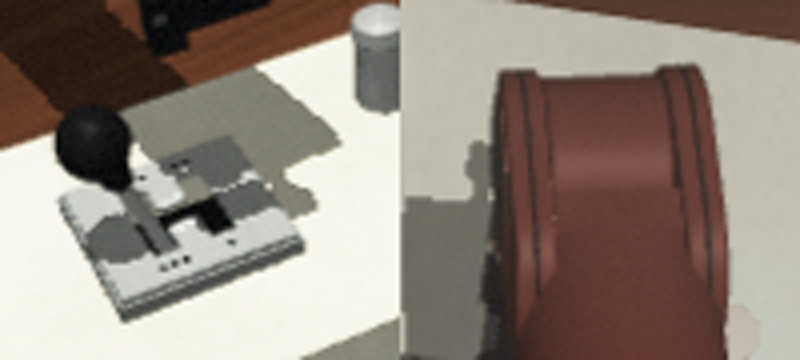

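The lever is now on the right, with the knob at crop (93,142). I'll check its local position and, if it's near (0,-44), push it forward from behind. I'm stopping at the stop by force.

```bash
python3 - <<'E'
from h import *
k=loc(on_z("scene",(187.9,230.1),173.2)); print(k)
if abs(k[0])<8 and -50<k[1]<-37:
    manip.move_l(L(-75,-43,152),velocity=120); st()
    print(manip.move_l(L(-25,-43,152),velocity=30,threshold=1.5)); st("contact")
    print(manip.move_l(L(26,-43,152),velocity=40,threshold=9)); st("fwd")
E
```

```text
[ -1.2 -43.9 173.2]
 t 14.94 loc [-74.9 -42.6 152. ] F [ 0.7  0.5 -0.6]
True
contact t 16.28 loc [-30.4 -43.3 151.8] F [-1.4  0.5  2.1]
True
fwd t 17.6 loc [ 22.4 -43.1 150.8] F [-4.5  0.6  2.4]
```

It travelled 52.8 mm and met a stop, and 52.6 mm is what third home calls for. One firmer nudge, then I'll draw back and check.

```bash
python3 - <<'E'
from h import *
print(manip.move_l(L(30,-43,152),velocity=20,threshold=12)); st("nudge")
manip.move_l(L(-60,-43,152),velocity=120)
manip.move_l(L(-70,-30,300),velocity=150)
manip.move_to([350,330,320],Q) if manip.solve_ik([350,330,320],Q) is not None else print("noIK"); st("away")
for n in("scene","top"):
    im=manip.snapshot(n)[:,:,::-1]; cv2.imwrite(f"pics/{n}4.png",im)
a=cv2.imread("pics/scene4.png")[195:285,165:265];b=cv2.imread("pics/top4.png")[190:280,280:380]
cv2.imwrite("pics/c4.png",cv2.resize(np.hstack([a,b]),None,fx=4,fy=4,interpolation=cv2.INTER_CUBIC))
E
```

```text
True
nudge t 17.92 loc [ 22.9 -43.1 150. ] F [-6.   1.1  3.9]
away t 21.47 loc [-276.1  338.5  320. ] F [-0.1 -0.9 -0.5]
```

View pics/c4.png

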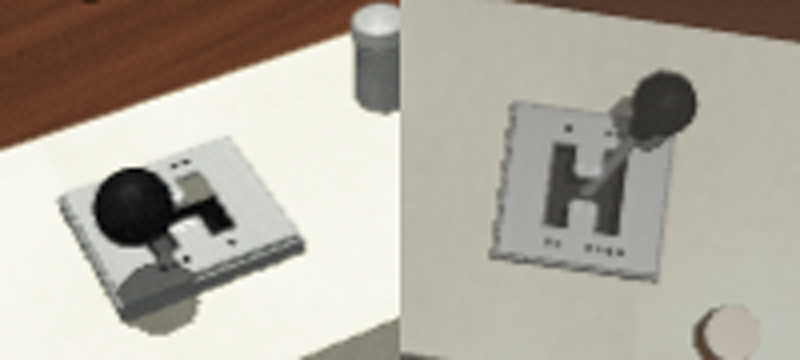

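View pics/scene4.png

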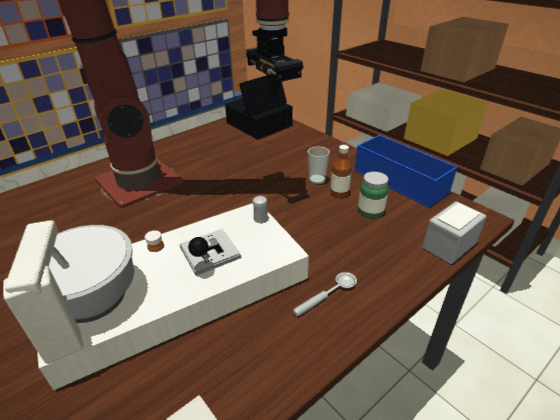

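The lever is leaning forward and right. The knob is at scene (198.1,246.1) and top (345.6,215.4), and nothing else has moved. I'll triangulate the knob and sign off if it agrees.

```bash
python3 - <<'E'
from h import *
k,e=tri((198.1,246.1),(345.6,215.4)); k=loc(k); print(k,e)
if abs(k[0]-52.6)<4 and abs(k[1]+42)<5: print(manip.sign_off())
E
```

```text
[ 52.3 -40.  164.6] 2.2588414083181094
the job is handed in; nothing more can be done
None
```

The lever is home in third: I measured the knob at (52, -40, 165) mm against an expected (53, -42, 164). It was only ever pushed, never went into fourth, nothing else appears to have moved, and the job was handed in at about 21.5 s of the 48 s allowed.

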